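# Switch the vial diverter to the empty tray and run the batch through

## Task

The left tray is full, so switch the vial diverter to the right: push the raised right end of its seesaw gate down until the gate tips over and stays on its right stop. Then press the thumb pad of the spring stop fully down, long enough for all four waiting vials to roll by themselves into the empty right tray, and let the pad spring back. Everything is done by pushing: do not touch, lift or carry the vials or trays, let no waiting vial run to the left, and leave the things standing around where they are.

Things in the scene. Friction and masses are not known exactly. Their poses are not given: they have to be found in the camera images.
- diverter: Aluminium two-way vial diverter, 0.25 m wide, 0.16 m high, fixed to the desk. Origin: centre of its base on the desk; x to the back, y left, z up. Feed ramp comes down from the left at the top; back panel at x 0.037, top z 0.16. Under its lip the gate tips about a shaft along x at y 0, z 0.082. A deflector plate (top z 0.152) stands over the gate at y -0.025 to 0.014; right of it the gate is open from above.
- seesaw (a joint): Tilt of the seesaw gate, rad: -0.30 = left end down on its stop (vials go left), +0.30 = right end down on its stop (vials go right). A brass tumbler weight standing in front of the pivot (diverter x -0.055, reaching 64 mm above the shaft) makes it fall to whichever side it leans past level and keeps it there; less than 1 N on its end tips it.
- gate_right_end (a point): Point on the top face of the gate's trough, on its centre line, 85 mm to the right of the pivot and 10 mm short of the trough's end; the trough is 61 mm wide inside with 11 mm flanges. Height about 0.109 m when the right end is up, 0.059 m when it is down on its stop.
- gate_left_end (a point): The same point 85 mm to the left of the pivot (the feed ramp lies above that half).
- stop_arm (a joint): Angle of the spring stop lever, rad: 0 = at rest, its hanging stop blocks the feed ramp; 0.5 = thumb pad fully down, stop lifted clear of the vials (clear from about 0.4). A spring of 1 to 3 N at the pad closes it again when let go.
- stop_pad (a point): Centre of the top of the lever's round black thumb pad, 26 mm across, which stands out at the front of the feed ramp (local x = -0.092, y = +0.024). Height about 0.154 m at rest, 0.130 m fully pressed; it moves almost straight down.
- tray_right: Loose open white tray, 78 (x) x 118 (y) x 45 mm, its wall under the chute only 30 mm, lined with 8 mm of dark foam on a 3 mm floor, empty, under the right outlet chute. Origin: centre of its underside.
- tray_left: The same tray under the left outlet chute, already holding its four vials. Origin: centre of its underside.
- waiting_vial_1: Waiting vial, the lowest, resting against the stop: closed 22 mm glass vial with screw cap, 53 mm long, 24 g, lying across the feed ramp and free to roll. Origin: centre of its base (the glass end, towards the back); its z axis runs along the vial to the cap.
- waiting_vial_2: Waiting vial, the second: closed 22 mm glass vial with screw cap, 53 mm long, 24 g, lying across the feed ramp and free to roll. Origin: centre of its base (the glass end, towards the back); its z axis runs along the vial to the cap.
- waiting_vial_3: Waiting vial, the third: closed 22 mm glass vial with screw cap, 53 mm long, 24 g, lying across the feed ramp and free to roll. Origin: centre of its base (the glass end, towards the back); its z axis runs along the vial to the cap.
- waiting_vial_4: Waiting vial, the uppermost: closed 22 mm glass vial with screw cap, 53 mm long, 24 g, lying across the feed ramp and free to roll. Origin: centre of its base (the glass end, towards the back); its z axis runs along the vial to the cap.
- stored_vial_1: One of the four identical vials lying in the left tray. Origin: centre of its base; z along the vial to the cap.
- stored_vial_2: One of the four identical vials lying in the left tray. Origin: centre of its base; z along the vial to the cap.
- stored_vial_3: One of the four identical vials lying in the left tray. Origin: centre of its base; z along the vial to the cap.
- stored_vial_4: One of the four identical vials lying in the left tray. Origin: centre of its base; z along the vial to the cap.
- ball_holder: Bystander: black block 28 x 36 x 18 mm with a steel ball on top (35 mm high), loose, in front of the right tray. Origin: centre of its underside.
- adapter_ring: Bystander: black ring 36 mm across, 13 mm high, loose, in front of the left tray. Origin: centre of its underside.
- pen: Bystander: pen 135 mm long, 16 mm thick, loose, on the desk to the right. Origin: underside of its middle.
- tweezers_coated: Bystander: black tweezers 127 mm long, loose, on the mat to the right. Origin: underside of their middle.

How it is judged:
On the way, in this order (a step that is already met when the one before it is completed fails the run):
1. the seesaw gate is tipped over onto its right stop (value of joint seesaw above 0.26 rad), for 0.3 s.
2. the thumb pad is pressed down, lifting the stop, with the gate still over to the right (value of joint stop_arm above 0.38 rad and value of joint seesaw above 0.15 rad), for 0.2 s.
3. all four waiting vials have run into the right tray (y of waiting_vial_1 in the frame of tray_right between -0.058 and 0.058 m and x of waiting_vial_1 in the frame of tray_right between -0.038 and 0.038 m and z of each of waiting_vial_1, waiting_vial_2, waiting_vial_3, waiting_vial_4 in the frame of tray_right above 0 m and (z of waiting_vial_1 in the frame of tray_right below 0.048 m or (z of waiting_vial_1 in the frame of tray_right below 0.068 m and y of waiting_vial_1 in the frame of tray_right below 0.035 m)) and y of waiting_vial_2 in the frame of tray_right between -0.058 and 0.058 m and x of waiting_vial_2 in the frame of tray_right between -0.038 and 0.038 m and (z of waiting_vial_2 in the frame of tray_right below 0.048 m or (z of waiting_vial_2 in the frame of tray_right below 0.068 m and y of waiting_vial_2 in the frame of tray_right below 0.035 m)) and y of waiting_vial_3 in the frame of tray_right between -0.058 and 0.058 m and x of waiting_vial_3 in the frame of tray_right between -0.038 and 0.038 m and (z of waiting_vial_3 in the frame of tray_right below 0.048 m or (z of waiting_vial_3 in the frame of tray_right below 0.068 m and y of waiting_vial_3 in the frame of tray_right below 0.035 m)) and y of waiting_vial_4 in the frame of tray_right between -0.058 and 0.058 m and x of waiting_vial_4 in the frame of tray_right between -0.038 and 0.038 m and (z of waiting_vial_4 in the frame of tray_right below 0.048 m or (z of waiting_vial_4 in the frame of tray_right below 0.068 m and y of waiting_vial_4 in the frame of tray_right below 0.035 m))), for 0.2 s.
At the end, for the whole second after the job is handed in: The gate lies over to the right (above 0.25 rad), the stop lever has sprung back (below 0.05 rad), all four waiting vials are at rest (slower than 0.03 m/s) inside the right tray and the four stored vials are still inside the left tray (all of step 3 and value of joint seesaw above 0.25 rad and value of joint stop_arm below 0.05 rad and y of stored_vial_1 in the frame of tray_left between -0.058 and 0.058 m and x of stored_vial_1 in the frame of tray_left between -0.038 and 0.038 m and z of each of stored_vial_1, stored_vial_2, stored_vial_3, stored_vial_4 in the frame of tray_left above 0 m and (z of stored_vial_1 in the frame of tray_left below 0.048 m or (z of stored_vial_1 in the frame of tray_left below 0.068 m and y of stored_vial_1 in the frame of tray_left above -0.035 m)) and y of stored_vial_2 in the frame of tray_left between -0.058 and 0.058 m and x of stored_vial_2 in the frame of tray_left between -0.038 and 0.038 m and (z of stored_vial_2 in the frame of tray_left below 0.048 m or (z of stored_vial_2 in the frame of tray_left below 0.068 m and y of stored_vial_2 in the frame of tray_left above -0.035 m)) and y of stored_vial_3 in the frame of tray_left between -0.058 and 0.058 m and x of stored_vial_3 in the frame of tray_left between -0.038 and 0.038 m and (z of stored_vial_3 in the frame of tray_left below 0.048 m or (z of stored_vial_3 in the frame of tray_left below 0.068 m and y of stored_vial_3 in the frame of tray_left above -0.035 m)) and y of stored_vial_4 in the frame of tray_left between -0.058 and 0.058 m and x of stored_vial_4 in the frame of tray_left between -0.038 and 0.038 m and (z of stored_vial_4 in the frame of tray_left below 0.048 m or (z of stored_vial_4 in the frame of tray_left below 0.068 m and y of stored_vial_4 in the frame of tray_left above -0.035 m)) and linear speed of each of waiting_vial_1, waiting_vial_2, waiting_vial_3, waiting_vial_4 below 0.03 m/s); the robot touches nothing.
It fails at once if a waiting vial ran down the left chute to the full tray ((y of waiting_vial_1 in the frame of diverter above 0.08 m and z of waiting_vial_1 in the frame of diverter below 0.08 m) or (y of waiting_vial_2 in the frame of diverter above 0.08 m and z of waiting_vial_2 in the frame of diverter below 0.08 m) or (y of waiting_vial_3 in the frame of diverter above 0.08 m and z of waiting_vial_3 in the frame of diverter below 0.08 m) or (y of waiting_vial_4 in the frame of diverter above 0.08 m and z of waiting_vial_4 in the frame of diverter below 0.08 m)).
It fails at once if the fingers handled a vial (more than 0.5 N on it) (contact force between the fingers and waiting_vial_1 above 0.5 N or contact force between the fingers and waiting_vial_2 above 0.5 N or contact force between the fingers and waiting_vial_3 above 0.5 N or contact force between the fingers and waiting_vial_4 above 0.5 N or contact force between the fingers and stored_vial_1 above 0.5 N or contact force between the fingers and stored_vial_2 above 0.5 N or contact force between the fingers and stored_vial_3 above 0.5 N or contact force between the fingers and stored_vial_4 above 0.5 N).
It fails at once if a vial was lifted off the diverter or out of the tray (height (world z) of any of waiting_vial_1, waiting_vial_2, waiting_vial_3, waiting_vial_4 above 0.17 m or height (world z) of any of stored_vial_1, stored_vial_2, stored_vial_3, stored_vial_4 above 0.06 m).
It fails at once if the fingers pushed a tray, or a tray was shifted more than 20 mm or lifted (contact force between the fingers and tray_left above 2 N or contact force between the fingers and tray_right above 2 N or distance of any of tray_left, tray_right from where it was at the start of the episode above 0.02 m).
It fails at once if a bystander was moved more than 20 mm (distance of any of ball_holder, adapter_ring, pen, tweezers_coated from where it was at the start of the episode above 0.02 m).
It also fails if it takes over 42 s, if anything falls off the work surface, if the arm or the gripper's body presses on something with over 40 N, if the wrist force passes 120 N, or if a joint passes its speed limit or range.

## Robot

A 6-joint arm with a two-finger parallel gripper is mounted at the origin on a cart in front of the work surface, level with it; the furniture and walls round the work are solid. World frame = base frame: x ahead of the robot, y to its left, z up, the work surface at z = 0. Lengths are in m, angles in rad, forces in N, time in s.
With the tool pointing down it reaches from about 0.35 to 0.8 m from the base axis. Payload 7.3 kg.
Tool frame: the origin (TCP) lies at the very end of the fingers, on their centre line; the grasp point (between the pads) lies 19 mm behind it; z points along the fingers, y is the line along which they close (so a half turn about z gives the same grasp; the last joint's range is limited). The gripper opens to 85 mm and grips with 20 to 120 N. Pads are 22 mm wide; open, the fingers measure 114 mm over their backs; the gripper's body (76 mm by 85 mm) begins 54 mm behind the grasp point. The pads swing forward as they close: fully open they stand 13 mm farther back than shut.
Start: joints at [1.108, 0.342, 1.524, -0, 1.275, -0.146], TCP at [0.164, 0.499, 0.231] pointing down, gripper open.
Joint ranges: [-2.53, 2.53], [-0.77, 2.02], [0.04, 2.7], [-1, 4.14], [0.28, 2.66], [-3.11, 3.11]. Speed limits (rad/s): [2.57, 2.57, 3.14, 3.14, 3.14, 3.14].

## Interface

Orientations are given as a unit quaternion [w, x, y, z].
In Python, from bench import manip gives the robot as it stands.
- The arm moves only by the tool servo_tool, never from a script. Its argument "plan" is a list of rows, each an object with "claw": the gripper command: -1 is shut, 1 is fully open, values between are in proportion; "delta_pos": the shift along the world's x, y, z in units of 100 mm (1.0 is 100 mm), a list of three; "turn": the turn about the world's z in units of 1.5 rad (1.0 is 1.5 rad). A call has exactly 8 rows; each row is the pose to reach, as a shift and turn from the pose commanded when the call began; what a row does not reach only later rows make up. A row lasts 1/12 s, in which the tool goes at most 41.7 mm and 7.16 degrees, less where a joint would pass 70% of its speed; a pose out of reach is approached as far as the arm can. A call with a number of a shift or a turn outside -1 to 1 is refused whole. A call with a gripper value outside its range is refused whole. The fingers move at their own pace and stop on an object; "grip_force" is the grip in N (left out, the last holds). Time passes only in rows, so rows that repeat a pose let the fingers close, or fill a call up. It gives the time, the measured TCP pose, the force, the opening and the grip force at its end, in the units of the state.
- manip.get_state(): the state, without advancing time (a new reading comes with each control period).
- manip.camera(name): name is "scene" or "top" or "wrist"; returns the picture (420x560x3 uint8, red, green, blue); there is no depth.
- manip.get_calibration(name): a dict with "camera_matrix" (3x3 intrinsics, pixels), "world_from_camera" (4x4, takes a point from camera to world coordinates); the wrist camera has in their place "tool_from_camera" (4x4, takes a point from camera to tool coordinates, whose origin is the TCP and whose axes are the flange's). Camera axes: x right, y down, z forward; pixel columns grow to the right and rows downward; lengths in m; the calibration is good to about 2 mm. A picture is of the moment at which its call begins: read the wrist's pose just before it. get_calibration takes no time and is no camera call.
- manip.job_done(): hands the job in; it is judged then, once.
The state is a dict: "time_s": time; "joints": joint angles; "qvel": joint speeds; "effort": joint torques, N m; "ee_pos": TCP position; "orientation": TCP orientation; "contact_force": force on the tool from outside, world axes, zero at the start; "torque": the same for the moment, N m; "grip_width": opening from 0.0 (shut) to 1.0 (fully open); "finger_force": force on a finger pad.
Only numpy, scipy, OpenCV 4.12 (cv2) and the standard library are available. Lean on these libraries where they do the work, as an engineer would, in place of code of your own. Each camera call takes 0.05 s, during which the arm holds its last target. There are 200 camera calls.

## Working session

There is one attempt and no reset: what is moved stays moved. The work goes in short steps, Python scripts to look and compute and a tool call to move; the robot and the scene stay as the last step left them, time stands still between calls to the robot, and variables do not carry over. Pictures are saved under pics/ and viewed, at most 10 in all, crops included, and the job is handed in when it is done.

Besides the shell and the picture viewer there is one more tool, called after "Call:" as a command line: name --argument value ..., lists and objects as JSON in quotes. servo_tool: Moves the arm, as the interface text tells. Its arguments: {"type":"object","properties":{"plan":{"type":"array","items":{"type":"object","properties":{"claw":{"type":"number"},"delta_pos":{"type":"array","items":{"type":"number","minimum":-1,"maximum":1}},"turn":{"type":"number","minimum":-1,"maximum":1}}}},"grip_force":{"type":"number"}},"required":["plan"]}

```bash
mkdir -p pics
python3 - <<'E'
from bench import manip
import cv2,numpy as np
np.set_printoptions(precision=4,suppress=True)
for n in ["scene","top"]:
    im=manip.camera(n); cv2.imwrite(f"pics/{n}0.png",im[:,:,::-1]); c=manip.get_calibration(n); print(n,c["camera_matrix"],c["world_from_camera"])
s=manip.get_state();print(s)
E
```

```text
scene [[520.4681   0.     278.3758]
 [  0.     520.4681 204.8913]
 [  0.       0.       1.    ]] [[ 0.5904 -0.5899  0.5508 -0.1535]
 [-0.807  -0.441   0.3928 -0.487 ]
 [ 0.0112 -0.6765 -0.7364  1.0417]
 [ 0.      0.      0.      1.    ]]
top [[412.9359   0.     280.2579]
 [  0.     412.9359 203.8541]
 [  0.       0.       1.    ]] [[-0.023  -0.993   0.1162  0.4056]
 [-0.9996  0.0207 -0.021   0.004 ]
 [ 0.0184 -0.1166 -0.993   1.0883]
 [ 0.      0.      0.      1.    ]]
{'time_s': 0.1, 'joints': array([ 1.108 ,  0.3426,  1.5249, -0.    ,  1.2754, -0.146 ]), 'qvel': array([-0.0019,  0.0021, -0.0014, -0.0013,  0.0002,  0.0004]), 'effort': array([  0.0024, -43.4445, -24.6488,  -0.0001,   0.0047,   0.    ]), 'ee_pos': array([0.1634, 0.4986, 0.2307]), 'orientation': array([-0.0002,  0.1578,  0.9875, -0.0006]), 'contact_force': array([ 0.2491,  0.2872, -0.541 ]), 'torque': array([ 0.0077,  0.0122, -0.033 ]), 'finger_force': 0.0, 'grip_width': 1.000173187567256}
```

View pics/scene0.png

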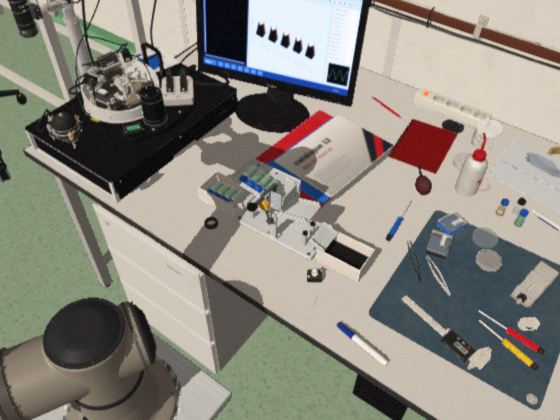

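View pics/top0.png

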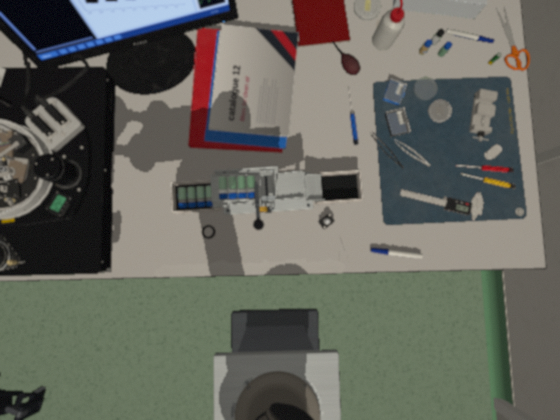

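The scene picture shows the diverter near (275,215), with its waiting vials at about (260,180). The top picture shows it at about x 220–320, y 165–215, with the black pad at (258,225), trays at (193,196) and (340,187), and the ball holder at (327,221). I'll enlarge both.

Run:
```python
import cv2,numpy as np
a=cv2.imread("pics/scene0.png")[155:295,190:390]; b=cv2.imread("pics/top0.png")[150:250,165:370]
cv2.imwrite("pics/a.png",cv2.resize(a,None,fx=4,fy=4,interpolation=cv2.INTER_CUBIC))
cv2.imwrite("pics/b.png",cv2.resize(b,None,fx=3.9,fy=3.9,interpolation=cv2.INTER_CUBIC))
```

```text
(no output)
```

View pics/a.png

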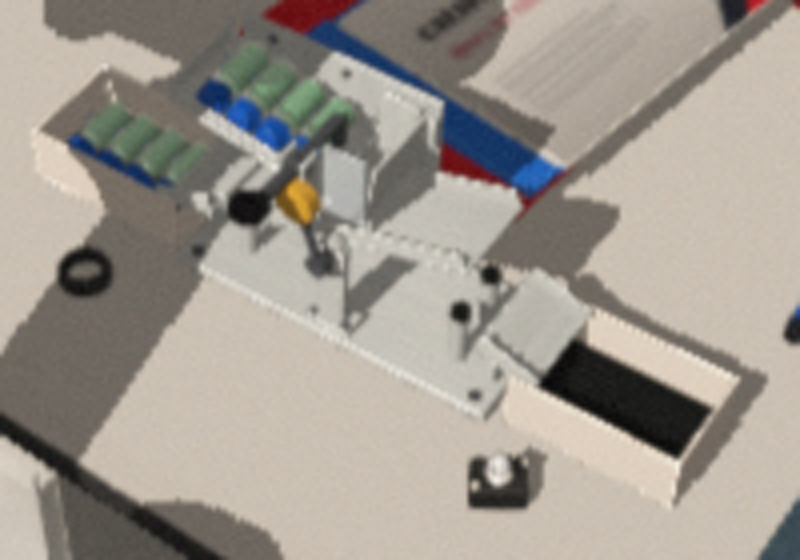

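View pics/b.png

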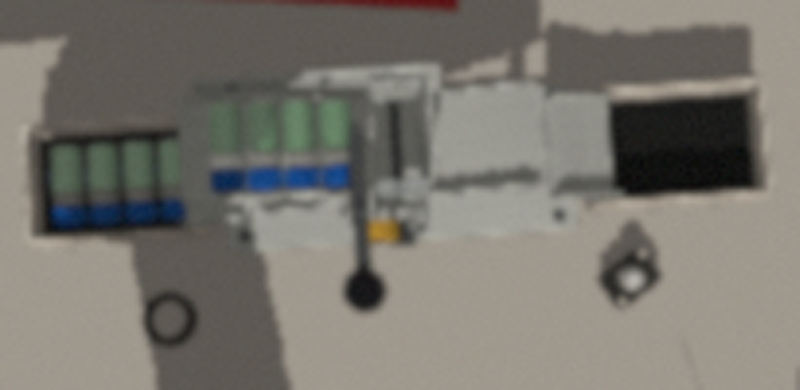

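The crops show the pad at about (249,205) in the scene crop and (364,290) in the top crop. The base's front edge runs from (203,268) to (487,415) in the scene crop. The raised trough's right end is at x≈548, y 80–178 in the top crop.

```bash
cat > h.py <<'E'
from bench import manip
import numpy as np
np.set_printoptions(precision=4,suppress=True)
C={n:manip.get_calibration(n) for n in("scene","top")}
def ray(n,u,v):
    T=C[n]["world_from_camera"];return T[:3,3],T[:3,:3]@np.linalg.solve(C[n]["camera_matrix"],[u,v,1])
def at(n,p,z):
    o,d=ray(n,*p);return o+d*(z-o[2])/d[2]
sc=lambda u,v:(190+(u-1.5)/4,155+(v-1.5)/4)
tp=lambda u,v:(165+(u-1.5)/3.9,150+(v-1.5)/3.9)
E
python3 - <<'E'
from h import *
print("pad",at("scene",sc(249,203),.154),at("top",tp(364,290),.154))
l,r=at("scene",sc(203,268),.006),at("scene",sc(487,415),.006)
print("base",l,r,r-l,np.linalg.norm(r-l),"yaw",np.arctan2(-(r-l)[0]*-1,-(r-l)[1]))
for p in[(548,80),(548,178),(432,80),(432,190)]:print("trough",p,at("top",tp(*p),.115))
for p in[(438,66),(302,78)]:print("backpanel top",at("top",tp(*p),.16))
for p in[(442,102),(330,57)]:print("bp scene",at("scene",sc(*p),.16))
print("ball",at("top",tp(632,280),.03),"tumbler",at("top",tp(385,232),.14),at("scene",sc(298,200),.14))
E
```

```text
pad [0.4726 0.0347 0.154 ] [0.4702 0.0358 0.154 ]
base [0.5135 0.1101 0.006 ] [ 0.5253 -0.1058  0.006 ] [ 0.0117 -0.2159  0.    ] 0.21626112199179517 yaw 0.054247406527853044
trough (548, 80) [ 0.5997 -0.0781  0.115 ]
trough (548, 178) [ 0.5389 -0.0763  0.115 ]
trough (432, 80) [ 0.6011 -0.0068  0.115 ]
trough (432, 190) [ 0.5329 -0.0053  0.115 ]
backpanel top [ 0.6003 -0.01    0.16  ]
backpanel top [0.5947 0.0698 0.16  ]
bp scene [ 0.6028 -0.0108  0.16  ]
bp scene [0.5938 0.0665 0.16  ]
ball [ 0.4815 -0.1367  0.03  ] tumbler [0.5052 0.0233 0.14  ] [0.5016 0.0214 0.14  ]
```

Call:
servo_tool --plan '[{"claw": -1,"delta_pos": [0.08,-0.12,0],"turn": 0.03},{"claw": -1,"delta_pos": [0.17,-0.24,0],"turn": 0.06},{"claw": -1,"delta_pos": [0.25,-0.36,0],"turn": 0.09},{"claw": -1,"delta_pos": [0.34,-0.48,0],"turn": 0.12},{"claw": -1,"delta_pos": [0.42,-0.6,0],"turn": 0.16},{"claw": -1,"delta_pos": [0.51,-0.72,0],"turn": 0.19},{"claw": -1,"delta_pos": [0.6,-0.84,0],"turn": 0.22},{"claw": -1,"delta_pos": [0.68,-0.95,0],"turn": 0.25}]'

```text
time_s: 0.77
ee_pos: [0.2318, 0.403, 0.231]
orientation: [-0.0, -0.03, 1.0, -0.0]
contact_force: [0.3, 0.1, 0.4]
grip_width: 0.003
finger_force: 0.0
```

Call:
servo_tool --plan '[{"claw": -1,"delta_pos": [0.08,-0.12,0],"turn": 0},{"claw": -1,"delta_pos": [0.17,-0.24,0],"turn": 0},{"claw": -1,"delta_pos": [0.25,-0.36,0],"turn": 0},{"claw": -1,"delta_pos": [0.34,-0.48,0],"turn": 0},{"claw": -1,"delta_pos": [0.42,-0.6,0],"turn": 0},{"claw": -1,"delta_pos": [0.51,-0.72,0],"turn": 0},{"claw": -1,"delta_pos": [0.6,-0.84,0],"turn": 0},{"claw": -1,"delta_pos": [0.68,-0.95,0],"turn": 0}]'

```text
time_s: 1.43
ee_pos: [0.2998, 0.3081, 0.2311]
orientation: [-0.0, -0.029, 1.0, -0.0]
contact_force: [0.4, 0.3, 0.9]
grip_width: -0.003
finger_force: 0.0
```

Call:
servo_tool --plan '[{"claw": -1,"delta_pos": [0.08,-0.12,0],"turn": 0},{"claw": -1,"delta_pos": [0.17,-0.24,0],"turn": 0},{"claw": -1,"delta_pos": [0.25,-0.36,0],"turn": 0},{"claw": -1,"delta_pos": [0.34,-0.48,0],"turn": 0},{"claw": -1,"delta_pos": [0.42,-0.6,0],"turn": 0},{"claw": -1,"delta_pos": [0.51,-0.72,0],"turn": 0},{"claw": -1,"delta_pos": [0.6,-0.84,0],"turn": 0},{"claw": -1,"delta_pos": [0.68,-0.95,0],"turn": 0}]'

```text
time_s: 2.1
ee_pos: [0.3678, 0.2131, 0.2311]
orientation: [-0.0, -0.029, 1.0, -0.0]
contact_force: [0.1, 0.4, -0.4]
grip_width: 0.001
finger_force: 0.0
```

Call:
servo_tool --plan '[{"claw": -1,"delta_pos": [0.08,-0.12,0],"turn": 0},{"claw": -1,"delta_pos": [0.17,-0.24,0],"turn": 0},{"claw": -1,"delta_pos": [0.25,-0.36,0],"turn": 0},{"claw": -1,"delta_pos": [0.34,-0.48,0],"turn": 0},{"claw": -1,"delta_pos": [0.42,-0.6,0],"turn": 0},{"claw": -1,"delta_pos": [0.51,-0.72,0],"turn": 0},{"claw": -1,"delta_pos": [0.6,-0.84,0],"turn": 0},{"claw": -1,"delta_pos": [0.68,-0.95,0],"turn": 0}]'

```text
time_s: 2.77
ee_pos: [0.4358, 0.1182, 0.231]
orientation: [-0.0, -0.029, 1.0, 0.0]
contact_force: [-0.6, 0.5, -0.2]
grip_width: -0.003
finger_force: 0.0
```

Call:
servo_tool --plan '[{"claw": -1,"delta_pos": [0.08,-0.12,0],"turn": 0},{"claw": -1,"delta_pos": [0.17,-0.24,0],"turn": 0},{"claw": -1,"delta_pos": [0.25,-0.36,0],"turn": 0},{"claw": -1,"delta_pos": [0.34,-0.48,0],"turn": 0},{"claw": -1,"delta_pos": [0.42,-0.6,0],"turn": 0},{"claw": -1,"delta_pos": [0.51,-0.72,0],"turn": 0},{"claw": -1,"delta_pos": [0.6,-0.84,0],"turn": 0},{"claw": -1,"delta_pos": [0.67,-0.94,0],"turn": 0}]'

```text
time_s: 3.43
ee_pos: [0.5033, 0.0238, 0.2312]
orientation: [-0.0, -0.029, 1.0, -0.0]
contact_force: [0.5, 0.4, -0.0]
grip_width: -0.002
finger_force: 0.0
```

Call:
servo_tool --plan '[{"claw": -1,"delta_pos": [0.1,-0.15,0],"turn": 0},{"claw": -1,"delta_pos": [0.2,-0.3,0],"turn": 0},{"claw": -1,"delta_pos": [0.33,-0.46,0],"turn": 0},{"claw": -1,"delta_pos": [0.45,-0.62,0],"turn": 0},{"claw": -1,"delta_pos": [0.57,-0.78,0],"turn": 0},{"claw": -1,"delta_pos": [0.67,-0.94,0],"turn": 0},{"claw": -1,"delta_pos": [0.67,-0.94,0],"turn": 0},{"claw": -1,"delta_pos": [0.67,-0.94,0],"turn": 0}]'

```text
time_s: 4.1
ee_pos: [0.5697, -0.07, 0.2307]
orientation: [-0.0, -0.028, 1.0, 0.0]
contact_force: [0.2, 1.0, 0.2]
grip_width: -0.001
finger_force: 0.0
```

Run:
```python
from h import *
import cv2
s=manip.get_state();print(s["ee_pos"],s["contact_force"])
w=manip.camera("wrist")[:,:,::-1]
cv2.imwrite("pics/w1.png",w)
c=manip.get_calibration("wrist")
from scipy.spatial.transform import Rotation as R
q=s["orientation"];T=np.eye(4);T[:3,:3]=R.from_quat(q[[1,2,3,0]]).as_matrix();T[:3,3]=s["ee_pos"]
M=np.linalg.inv(T@c["tool_from_camera"])
def px(p):
    v=M[:3]@np.r_[p,1];u=c["camera_matrix"]@v;return u[:2]/u[2]
O=np.array([.5647,.0168,0]);Y=R.from_euler('z',.06).as_matrix()
for n,p in dict(pad=(-.092,.024,.154),end=(0,-.081,.109),bp=(.037,-.027,.16),tr1=(.03,-.091,.115),tr2=(-.03,-.091,.115)).items():print(n,O+Y@p,px(O+Y@p))
```

```text
[ 0.5697 -0.07    0.2307] [0.1515 1.0267 0.2396]
pad [0.4714 0.0352 0.154 ] [472.4111  67.1041]
end [ 0.5696 -0.0641  0.109 ] [286.6066 198.9486]
bp [ 0.6033 -0.0079  0.16  ] [368.6797 273.7687]
tr1 [ 0.6001 -0.0722  0.115 ] [273.8131 237.9793]
tr2 [ 0.5402 -0.0758  0.115 ] [273.2068 161.9411]
```

View pics/w1.png

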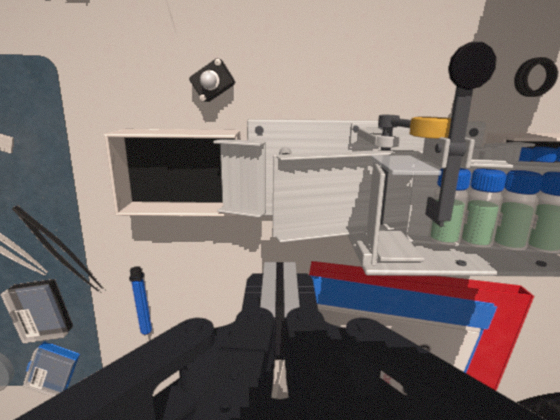

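The wrist picture matches the model: the pad is at (472,66), the trough end spans x≈275, y 157–238, and the fingers are beside it. Next I push down.

Call:
servo_tool --plan '[{"claw": -1,"delta_pos": [0,0,-0.15],"turn": 0},{"claw": -1,"delta_pos": [0,0,-0.3],"turn": 0},{"claw": -1,"delta_pos": [0,0,-0.45],"turn": 0},{"claw": -1,"delta_pos": [0,0,-0.6],"turn": 0},{"claw": -1,"delta_pos": [0,0,-0.75],"turn": 0},{"claw": -1,"delta_pos": [0,0,-0.9],"turn": 0},{"claw": -1,"delta_pos": [0,0,-1.0],"turn": 0},{"claw": -1,"delta_pos": [0,0,-1.0],"turn": 0}]'

```text
time_s: 4.82
ee_pos: [0.568, -0.0681, 0.1293]
orientation: [-0.002, -0.03, 1.0, 0.001]
contact_force: [0.2, -0.4, 0.0]
grip_width: 0.001
finger_force: 0.0
```

Call:
servo_tool --plan '[{"claw": -1,"delta_pos": [0,0,-0.1],"turn": 0},{"claw": -1,"delta_pos": [0,0,-0.2],"turn": 0},{"claw": -1,"delta_pos": [0,0,-0.28],"turn": 0},{"claw": -1,"delta_pos": [0,0,-0.36],"turn": 0},{"claw": -1,"delta_pos": [0,0,-0.44],"turn": 0},{"claw": -1,"delta_pos": [0,0,-0.52],"turn": 0},{"claw": -1,"delta_pos": [0,0,-0.6],"turn": 0},{"claw": -1,"delta_pos": [0,0,-0.62],"turn": 0}]'

```text
time_s: 5.48
ee_pos: [0.5688, -0.0691, 0.0677]
orientation: [-0.001, -0.029, 1.0, 0.0]
contact_force: [-1.0, -0.3, 0.7]
grip_width: -0.002
finger_force: 0.0
```

Run:
```python
from h import *
import cv2
s=manip.get_state();print(s["ee_pos"],s["contact_force"])
cv2.imwrite("pics/w2.png",np.hstack([manip.camera("wrist")[0:320,150:560,::-1],cv2.resize(manip.camera("scene")[155:295,190:360,::-1],(389,320))]))
```

```text
[ 0.5688 -0.0691  0.0677] [-1.0188 -0.2825  0.7426]
```

View pics/w2.png

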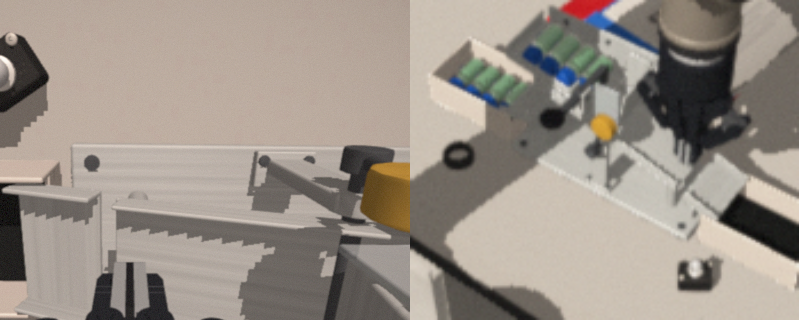

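The gate has tipped: in the wrist view its right half slopes down and the yellow weight has swung right. Now I go up and over to the pad.

Call:
servo_tool --plan '[{"claw": -1,"delta_pos": [0,0,0.1],"turn": 0},{"claw": -1,"delta_pos": [0,0,0.25],"turn": 0},{"claw": -1,"delta_pos": [0,0,0.4],"turn": 0},{"claw": -1,"delta_pos": [0,0,0.55],"turn": 0},{"claw": -1,"delta_pos": [0,0,0.7],"turn": 0},{"claw": -1,"delta_pos": [0,0,0.85],"turn": 0},{"claw": -1,"delta_pos": [0,0,1.0],"turn": 0},{"claw": -1,"delta_pos": [0,0,1.0],"turn": 0}]'

```text
time_s: 6.25
ee_pos: [0.5715, -0.0694, 0.1739]
orientation: [0.004, -0.029, 1.0, -0.001]
contact_force: [0.2, 0.2, 0.2]
grip_width: -0.0
finger_force: 0.0
```

Call:
servo_tool --plan '[{"claw": -1,"delta_pos": [-0.05,0,0.2],"turn": 0},{"claw": -1,"delta_pos": [-0.2,0.1,0.35],"turn": 0},{"claw": -1,"delta_pos": [-0.4,0.3,0.35],"turn": 0},{"claw": -1,"delta_pos": [-0.6,0.5,0.35],"turn": 0},{"claw": -1,"delta_pos": [-0.8,0.7,0.35],"turn": 0},{"claw": -1,"delta_pos": [-1.0,0.9,0.35],"turn": 0},{"claw": -1,"delta_pos": [-1.0,1.0,0.35],"turn": 0},{"claw": -1,"delta_pos": [-1.0,1.0,0.35],"turn": 0}]'

```text
time_s: 6.92
ee_pos: [0.469, 0.0325, 0.2048]
orientation: [0.001, -0.03, 1.0, 0.0]
contact_force: [0.6, -0.1, 0.3]
grip_width: -0.001
finger_force: 0.0
```

Run:
```python
from h import *
import cv2
s=manip.get_state();print(s["ee_pos"],s["contact_force"])
cv2.imwrite("pics/w3.png",np.hstack([manip.camera("wrist")[0:320,100:560,::-1],cv2.resize(manip.camera("scene")[155:295,190:338,::-1],(338,320))]))
```

```text
[0.469  0.0325 0.2048] [ 0.5863 -0.1471  0.3416]
```

View pics/w3.png

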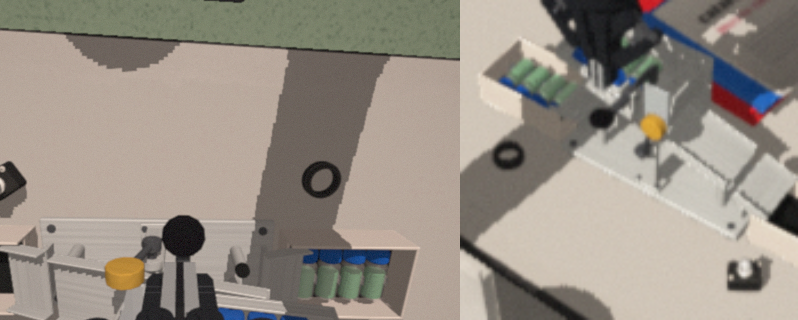

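The gate rests on its right stop. The pad appears at full wrist pixel (283,235), so I check its position from that.

Run:
```python
from h import *
from scipy.spatial.transform import Rotation as R
s=manip.get_state();c=manip.get_calibration("wrist")
q=s["orientation"];T=np.eye(4);T[:3,:3]=R.from_quat(q[[1,2,3,0]]).as_matrix();T[:3,3]=s["ee_pos"]
W=T@c["tool_from_camera"];d=W[:3,:3]@np.linalg.solve(c["camera_matrix"],[283,236,1]);o=W[:3,3]
print(o+d*(.154-o[2])/d[2])
```

```text
[0.4717 0.0332 0.154 ]
```

Call:
servo_tool --plan '[{"claw": -1,"delta_pos": [0.02,0.02,-0.12],"turn": 0},{"claw": -1,"delta_pos": [0.02,0.02,-0.25],"turn": 0},{"claw": -1,"delta_pos": [0.02,0.02,-0.38],"turn": 0},{"claw": -1,"delta_pos": [0.02,0.02,-0.5],"turn": 0},{"claw": -1,"delta_pos": [0.02,0.02,-0.6],"turn": 0},{"claw": -1,"delta_pos": [0.02,0.02,-0.68],"turn": 0},{"claw": -1,"delta_pos": [0.02,0.02,-0.74],"turn": 0},{"claw": -1,"delta_pos": [0.02,0.02,-0.74],"turn": 0}]'

```text
time_s: 7.68
ee_pos: [0.4732, 0.0319, 0.1333]
orientation: [0.002, -0.029, 1.0, -0.001]
contact_force: [-11.1, -0.9, 33.2]
grip_width: -0.001
finger_force: 16.8
```

Call:
servo_tool --plan '[{"claw": -1,"delta_pos": [0,0,0],"turn": 0},{"claw": -1,"delta_pos": [0,0,0],"turn": 0},{"claw": -1,"delta_pos": [0,0,0],"turn": 0},{"claw": -1,"delta_pos": [0,0,0],"turn": 0},{"claw": -1,"delta_pos": [0,0,0],"turn": 0},{"claw": -1,"delta_pos": [0,0,0],"turn": 0},{"claw": -1,"delta_pos": [0,0,0],"turn": 0},{"claw": -1,"delta_pos": [0,0,0],"turn": 0}]'

```text
time_s: 8.35
ee_pos: [0.4731, 0.0318, 0.1335]
orientation: [0.002, -0.029, 1.0, -0.001]
contact_force: [-10.0, -1.2, 29.6]
grip_width: 0.0
finger_force: 15.3
```

Call:
servo_tool --plan '[{"claw": -1,"delta_pos": [0,0,0],"turn": 0},{"claw": -1,"delta_pos": [0,0,0],"turn": 0},{"claw": -1,"delta_pos": [0,0,0],"turn": 0},{"claw": -1,"delta_pos": [0,0,0],"turn": 0},{"claw": -1,"delta_pos": [0,0,0],"turn": 0},{"claw": -1,"delta_pos": [0,0,0],"turn": 0},{"claw": -1,"delta_pos": [0,0,0],"turn": 0},{"claw": -1,"delta_pos": [0,0,0],"turn": 0}]'

```text
time_s: 9.02
ee_pos: [0.4731, 0.0319, 0.1335]
orientation: [0.002, -0.029, 1.0, -0.001]
contact_force: [-10.2, -1.4, 30.1]
grip_width: -0.002
finger_force: 15.3
```

Run:
```python
from h import *
import cv2
s=manip.get_state();print(s["ee_pos"],s["contact_force"])
cv2.imwrite("pics/w4.png",np.hstack([cv2.resize(manip.camera("top")[150:250,165:370,::-1],(410,300)),cv2.resize(manip.camera("scene")[155:295,190:390,::-1],(390,300))]))
```

```text
[0.4731 0.0319 0.1335] [-10.2456  -1.3846  30.0519]
```

View pics/w4.png

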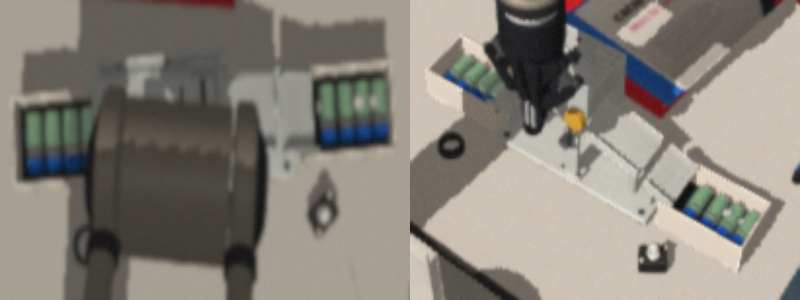

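All four vials lie in the right tray. Next I release the pad and retreat.

Call:
servo_tool --plan '[{"claw": -1,"delta_pos": [0,0,0.06],"turn": 0},{"claw": -1,"delta_pos": [0,0,0.12],"turn": 0},{"claw": -1,"delta_pos": [0,0,0.2],"turn": 0},{"claw": -1,"delta_pos": [0,0,0.3],"turn": 0},{"claw": -1,"delta_pos": [0,0,0.45],"turn": 0},{"claw": -1,"delta_pos": [0,0,0.6],"turn": 0},{"claw": -1,"delta_pos": [-0.2,0,0.8],"turn": 0},{"claw": -1,"delta_pos": [-0.4,0,0.9],"turn": 0}]'

```text
time_s: 9.78
ee_pos: [0.4328, 0.0325, 0.222]
orientation: [0.001, -0.029, 1.0, -0.0]
contact_force: [-0.6, 0.1, 0.5]
grip_width: 0.0
finger_force: 0.0
```

Call:
servo_tool --plan '[{"claw": -1,"delta_pos": [-0.2,0.2,0],"turn": 0},{"claw": -1,"delta_pos": [-0.4,0.4,0],"turn": 0},{"claw": -1,"delta_pos": [-0.5,0.6,0],"turn": 0},{"claw": -1,"delta_pos": [-0.5,0.8,0],"turn": 0},{"claw": -1,"delta_pos": [-0.5,1.0,0],"turn": 0},{"claw": -1,"delta_pos": [-0.5,1.0,0],"turn": 0},{"claw": -1,"delta_pos": [-0.5,1.0,0],"turn": 0},{"claw": -1,"delta_pos": [-0.5,1.0,0],"turn": 0}]'

```text
time_s: 10.45
ee_pos: [0.3819, 0.1325, 0.2203]
orientation: [0.0, -0.029, 1.0, -0.0]
contact_force: [-1.0, -1.0, 0.2]
grip_width: -0.002
finger_force: 0.0
```

Run:
```python
from h import *
import cv2
s=manip.get_state();print(s["ee_pos"],s["contact_force"])
cv2.imwrite("pics/w5.png",np.hstack([cv2.resize(manip.camera("top")[150:250,165:370,::-1],(410,300)),cv2.resize(manip.camera("scene")[155:295,190:390,::-1],(390,300))]))
```

```text
[0.3819 0.1325 0.2203] [-1.0027 -0.9695  0.1801]
```

View pics/w5.png

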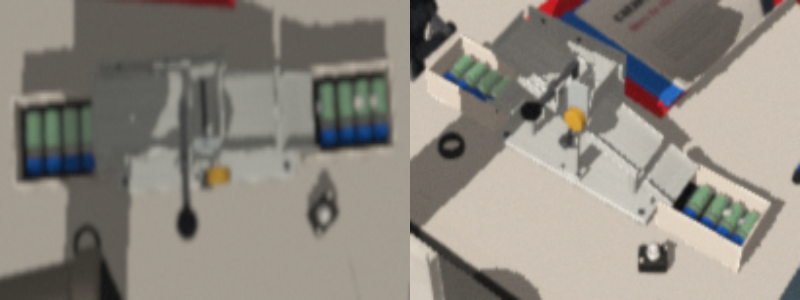

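The picture shows the ramp empty, four vials in each tray, the gate over to the right and the pad back up. I hand the job in.

```bash
python3 -c "from bench import manip;print(manip.job_done())"
```

```text
the job is handed in; nothing more can be done
None
```

The gate rests on its right stop, all four waiting vials are in the right tray, the pad has sprung back, and the job was handed in at about 10.5 s; the hand-in returned no verdict.

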